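# Kit the tray with the thread colour of the job

## Task

The coloured sample disc lying on the dark square of the kit tray shows which thread the next sewing job needs. Stand both spools of that colour upright on the tray's two free white round places, one inside each, so that they make a straight, even row with the black spool. Leave the black spool, the other spools, the sample discs and everything else where they are, and knock nothing over.

Things in the scene. Friction and masses are not known exactly. Their poses are not given: they have to be found in the camera images.
- tray: fixed flat wooden kit tray, 90 mm (its x) by 450 mm (its y), 8 mm thick, nearest the robot; along its y stand in line: the dark square for the sample (y +165 mm), then three white round places of 80 mm diameter at y +55, -55 and -165 mm. Origin: centre of its underside; z up, y towards the sample end
- tray_sample (a point): centre of the tray's dark 80 mm square, on the tray's top face; the sample disc of the job lies here
- place_black (a point): centre of the round place next to the sample, on the tray's top face; the black spool stands here from the start
- place_mid (a point): centre of the middle round place, on the tray's top face, free at the start
- place_end (a point): centre of the round place at the end far from the sample, on the tray's top face, free at the start
- red_sample: red sample disc, 64 mm diameter, 8 mm thick, lying flat either on the tray's dark square (then red is the job's colour) or on the small dark spare board (90 by 180 mm, 8 mm thick) to the robot's left. Origin: centre of its underside
- green_sample: green sample disc, 64 mm diameter, 8 mm thick, lying flat either on the tray's dark square (then green is the job's colour) or on the small dark spare board (90 by 180 mm, 8 mm thick) to the robot's left. Origin: centre of its underside
- yellow_sample: yellow sample disc, 64 mm diameter, 8 mm thick, lying flat either on the tray's dark square (then yellow is the job's colour) or on the small dark spare board (90 by 180 mm, 8 mm thick) to the robot's left. Origin: centre of its underside
- red_spool_a: one of the two red thread spools, a rigid upright spool 100 mm tall: white base flange 60 mm diameter and 6 mm thick, red wound body 48 mm diameter from 6 to 86 mm up, white core stub 26 mm diameter on top. Stands on the supply board (top 8 mm above the table) beyond the tray at the start. Origin: centre of its underside; z up its axis
- red_spool_b: one of the two red thread spools, a rigid upright spool 100 mm tall: white base flange 60 mm diameter and 6 mm thick, red wound body 48 mm diameter from 6 to 86 mm up, white core stub 26 mm diameter on top. Stands on the supply board (top 8 mm above the table) beyond the tray at the start. Origin: centre of its underside; z up its axis
- green_spool_a: one of the two green thread spools, a rigid upright spool 100 mm tall: white base flange 60 mm diameter and 6 mm thick, green wound body 48 mm diameter from 6 to 86 mm up, white core stub 26 mm diameter on top. Stands on the supply board (top 8 mm above the table) beyond the tray at the start. Origin: centre of its underside; z up its axis
- green_spool_b: one of the two green thread spools, a rigid upright spool 100 mm tall: white base flange 60 mm diameter and 6 mm thick, green wound body 48 mm diameter from 6 to 86 mm up, white core stub 26 mm diameter on top. Stands on the supply board (top 8 mm above the table) beyond the tray at the start. Origin: centre of its underside; z up its axis
- yellow_spool_a: one of the two yellow thread spools, a rigid upright spool 100 mm tall: white base flange 60 mm diameter and 6 mm thick, yellow wound body 48 mm diameter from 6 to 86 mm up, white core stub 26 mm diameter on top. Stands on the supply board (top 8 mm above the table) beyond the tray at the start. Origin: centre of its underside; z up its axis
- yellow_spool_b: one of the two yellow thread spools, a rigid upright spool 100 mm tall: white base flange 60 mm diameter and 6 mm thick, yellow wound body 48 mm diameter from 6 to 86 mm up, white core stub 26 mm diameter on top. Stands on the supply board (top 8 mm above the table) beyond the tray at the start. Origin: centre of its underside; z up its axis
- black_spool: black spool of the same shape and size as the coloured ones, standing on the tray. Origin: centre of its underside
- glue_jar: white glue jar with grey lid, 72 mm diameter, 100 mm tall, to the right; leave alone. Origin: centre of its underside
- oil_bottle: amber bottle with black cap, 60 mm diameter, 160 mm tall, to the left; leave alone. Origin: centre of its underside
- hammer: hammer, 220 mm long, lying to the right; leave alone. x along it towards the head
- brush: brush, 180 mm long, lying to the left; leave alone. x along it towards the bristles

How it is judged (in metres and radians):
At the end, for the whole second after the job is handed in: Both spools of the tray sample's colour stand still on the tray, upright (0.06 rad, underside within 2.5 mm of its top), one within 15 mm of the centre of each free place; the black spool within 15 mm of its place; the other coloured spools within 30 mm of their starts (((horizontal distance between red_sample and tray_sample below 0.03 m and ((distance between red_spool_a and place_mid below 0.015 m and distance between red_spool_b and place_end below 0.015 m) or (distance between red_spool_b and place_mid below 0.015 m and distance between red_spool_a and place_end below 0.015 m)) and angle between each of red_spool_a, red_spool_b's own z axis and vertical below 0.06 rad and height (world z) of each of red_spool_a, red_spool_b below 0.0105 m and linear speed of each of red_spool_a, red_spool_b below 0.02 m/s and distance of each of green_spool_a, green_spool_b, yellow_spool_a, yellow_spool_b from where it was at the start of the episode below 0.03 m) or (horizontal distance between green_sample and tray_sample below 0.03 m and ((distance between green_spool_a and place_mid below 0.015 m and distance between green_spool_b and place_end below 0.015 m) or (distance between green_spool_b and place_mid below 0.015 m and distance between green_spool_a and place_end below 0.015 m)) and angle between each of green_spool_a, green_spool_b's own z axis and vertical below 0.06 rad and height (world z) of each of green_spool_a, green_spool_b below 0.0105 m and linear speed of each of green_spool_a, green_spool_b below 0.02 m/s and distance of each of red_spool_a, red_spool_b, yellow_spool_a, yellow_spool_b from where it was at the start of the episode below 0.03 m) or (horizontal distance between yellow_sample and tray_sample below 0.03 m and ((distance between yellow_spool_a and place_mid below 0.015 m and distance between yellow_spool_b and place_end below 0.015 m) or (distance between yellow_spool_b and place_mid below 0.015 m and distance between yellow_spool_a and place_end below 0.015 m)) and angle between each of yellow_spool_a, yellow_spool_b's own z axis and vertical below 0.06 rad and height (world z) of each of yellow_spool_a, yellow_spool_b below 0.0105 m and linear speed of each of yellow_spool_a, yellow_spool_b below 0.02 m/s and distance of each of red_spool_a, red_spool_b, green_spool_a, green_spool_b from where it was at the start of the episode below 0.03 m)) and distance between black_spool and place_black below 0.015 m); the robot touches nothing.
It fails at once if a spool is knocked over (tilted more than 40 degrees) (angle between any of red_spool_a, red_spool_b, green_spool_a, green_spool_b, yellow_spool_a, yellow_spool_b, black_spool's own z axis and vertical above 0.7 rad).
It fails at once if a sample disc is shifted by more than 25 mm (distance of any of red_sample, green_sample, yellow_sample from where it was at the start of the episode above 0.025 m).
It fails at once if the glue jar, oil bottle, hammer or brush is shifted by more than 40 mm (distance of any of glue_jar, oil_bottle, hammer, brush from where it was at the start of the episode above 0.04 m).
It also fails if it takes over 61 s, if anything falls off the work surface, if the arm or the gripper's body presses on something with over 40 N, if the wrist force passes 120 N, or if a joint passes its speed limit or range.

## Robot

A 7-joint arm with a two-finger parallel gripper is mounted at the origin on the work surface. World frame = base frame: x ahead of the robot, y to its left, z up, the work surface at z = 0. Lengths are in mm, angles in rad, forces in N, time in s.
With the tool pointing down it reaches from about 400 to 875 mm from the base axis. Payload 4.4 kg.
Tool frame: the origin (TCP) lies on the centre line of the jaws, within the pads' length; the fingertips stand 8 mm ahead of it and the grasp point (between the pads) lies 11 mm behind it; z points along the fingers, y is the line along which they close (so a half turn about z gives the same grasp; the last joint's range is limited). The gripper opens to 85 mm and grips with 20 to 120 N. Pads are 22 mm wide; open, the fingers measure 114 mm over their backs; the gripper's body (76 mm by 85 mm) begins 54 mm behind the grasp point. The pads swing forward as they close: fully open they stand 13 mm farther back than shut.
Start: joints at [-1.182, 0.628, 0.038, 1.517, -0.027, 0.996, -0.02], TCP at [285.513, 583.952, 239.313] pointing down, gripper open.
Joint ranges: [-3.06, 3.06], [-0.37, 2.12], [-1.25, 1.32], [0.18, 2.47], [-1.1, 4.24], [0.23, 1.98], [-2.94, 2.94]. Speed limits (rad/s): [2.57, 2.57, 3.14, 3.14, 3.14, 3.14, 3.14].

## Interface

Orientations are given as a unit quaternion [x, y, z, w].
In Python, from cell import manip gives the robot as it stands. Calls block until the motion is done:
- manip.goto(position, orientation): joint-space move of the TCP to a pose.
- manip.move_l(position, frame=None, velocity=150, stop_force=None): straight line of the TCP; frame=None keeps the orientation; velocity is the mean speed in mm/s. With stop_force (N) it stops when the force on the tool has changed by that much, and returns True; else False.
- manip.move_j(angles): joint-space move.
- manip.set_gripper(opening, effort=None): finger opening in mm; effort is the grip in N (None keeps the last); returns when the fingers have stopped.
- manip.pause(seconds).
- manip.inverse_kinematics(position, orientation): joint angles nearest the present ones, or None.
- manip.read_state(): the state.
- manip.read_camera(name): name is "side" or "top"; returns (picture, depth): 420x560x3 uint8, red, green, blue; 420x560 float32, mm along the optical axis (not along the pixel's ray), 0 where there is no reading.
- manip.camera_info(name): a dict with "fovy" (degrees; the focal length in pixels is half the picture's height over the tangent of half this angle, whatever the lens; pixels are square), "cx", "cy" (the principal point, pixels), "R" (3x3) and "t" (3): a world point X has camera coordinates R X + t. Camera axes: x right, y down, z forward; pixel columns grow to the right and rows downward; lengths in mm; the calibration is good to about 2 mm. A picture is of the moment at which its call begins. camera_info takes no time and is no camera call.
A pose or a line that the arm cannot do raises manip.PlanningError and nothing moves.
- manip.close_job(): hands the job in; it is judged then, once.
Trained networks look in the newest picture that a camera, given by its name, has taken for a name from the list of things; names that differ only in an ending like _2 or _b are one class to them, and where a whole thing is asked for, a point or a joint stands for the part that bears it (a point fixed in the world has none). Each returns a list of dicts, best first, with "conf" (0 to 1); they miss things now and then, are a little off and sometimes report something else, mostly with a low value. They report only what shows in the picture. A call takes as long as a camera call.
- manip.spot_in(camera, target): "centre" ([row, column] in pixels, amid what is visible of it).
- manip.regions_of(camera, target): "mask" (420x560 bool, what is visible of it) and "centre" ([row, column] in pixels, amid what is visible of it).
- manip.tip_of(camera, target): "centre" ([row, column] in pixels: a listed point, or the origin of a listed thing).
The state is a dict: "time_s": time; "joint_pos": joint angles; "joint_velocities": joint speeds; "tau": joint torques, N m; "tcp_pos": TCP position; "orientation": TCP orientation; "contact_force": force on the tool from outside, world axes, zero at the start; "moment": the same for the moment, N m; "width": finger opening in mm; "finger_force": force on a finger pad.
Only numpy, scipy, OpenCV 4.12 (cv2) and the standard library are available. Lean on these libraries where they do the work, as an engineer would, in place of code of your own. Each camera call takes 0.05 s, during which the arm holds its last target. There are 200 camera calls.

## Working session

There is one attempt and no reset: what is moved stays moved. The work goes in short steps, each a Python script; the robot and the scene stay as the last script left them, time stands still between calls to the robot, and variables do not carry over. Pictures are saved under pics/ and viewed, at most 10 in all, crops included, and the job is handed in when it is done.

```bash
mkdir -p pics
cat > h.py <<'E'
import numpy as np, cv2
from cell import manip
def world(cam,u,v,d):
    c=manip.camera_info(cam); f=210/np.tan(np.radians(c["fovy"])/2)
    p=np.stack([(u-c["cx"])*d/f,(v-c["cy"])*d/f,d],-1)
    return (p-np.array(c["t"]))@np.array(c["R"])
def cloud(cam,depth):
    v,u=np.mgrid[:420,:560]; return world(cam,u,v,depth.astype(float))
E
python3 - <<'E'
from h import *
for n in ("top","side"):
    im,d=manip.read_camera(n); cv2.imwrite(f"pics/{n}0.png",im[:,:,::-1]); np.savez(f"{n}0.npz",im=im,d=d)
    print(n,manip.camera_info(n))
    for t in ["tray_sample","place_black","place_mid","place_end","red_sample","green_sample","yellow_sample"]:
        for r in manip.tip_of(n,t)[:2]:
            y,x=r["centre"]; dd=d[int(round(y)),int(round(x))]
            print(t,round(r["conf"],2),np.round(r["centre"],1),np.round(world(n,x,y,dd),0))
    for t in ["red_spool_a","green_spool_a","yellow_spool_a","black_spool"]:
        for r in manip.regions_of(n,t)[:3]:
            m=r["mask"]&(d>0); P=cloud(n,d)[m]
            top=P[P[:,2]>P[:,2].max()-6]
            print(t,round(r["conf"],2),np.round(r["centre"],1),m.sum(),np.round((top.min(0)+top.max(0))/2,0),np.round(P.min(0)),np.round(P.max(0)))
s=manip.read_state();print(s["time_s"],s["orientation"],s["width"])
E
```

```text
top {'fovy': 51.37342521484938, 'cx': 278.06058528637357, 'cy': 207.59589782625764, 'R': array([[ 6.33441323e-03, -9.99977938e-01,  1.99949751e-03],
       [-9.85691958e-01, -6.58069713e-03, -1.68428201e-01],
       [ 1.68437643e-01, -9.03994797e-04, -9.85711897e-01]]), 't': array([  42.71052055,  500.86441585, 1201.84516624])}
tray_sample 0.63 [218.6 301.2] [474. -22.  10.]
tray_sample 0.55 [221.  247.2] [465. 135.  15.]
place_black 0.75 [219.9 286.5] [456.  23. 108.]
place_black 0.47 [157.3 204.5] [633. 252.  92.]
place_mid 0.79 [222.  324.5] [465. -90.   5.]
place_end 0.81 [215.9 364.4] [ 484. -206.    8.]
red_sample 0.95 [223.7 252.2] [457. 120.  17.]
green_sample 0.81 [223.8 141.3] [455. 442.  14.]
green_sample 0.53 [174.  450.1] [ 595. -440.   70.]
yellow_sample 0.87 [258.5 138.8] [355. 442.  17.]
yellow_sample 0.69 [159.6 205.2] [631. 253.  77.]
red_spool_a 0.69 [224.6 143.1] 389 [451. 435.  20.] [420. 404.   6.] [481. 471.  23.]
red_spool_a 0.66 [163.4 312.3] 400 [631. -49. 111.] [603. -78.   4.] [677. -21. 114.]
red_spool_a 0.64 [167.9 384.3] 423 [ 615. -254.  109.] [ 586. -
[... 1029 characters left out ...]
8.4 280.9] [452.  44.  40.]
place_mid 0.92 [187.1 293.8] [491. -98.   7.]
place_end 0.82 [174.9 310.9] [ 470. -190.   13.]
place_end 0.7 [324.8 173.5] [297. 695. 356.]
red_sample 0.54 [226.1 267.7] [451. 129.  21.]
yellow_sample 0.52 [298.9 228. ] [254. 554. 317.]
red_spool_a 0.73 [200.5 294.4] 1528 [157. 403. 699.] [ 157. -261.   -2.] [515. 403. 699.]
red_spool_a 0.39 [259.4 177.5] 382 [290. 627. 586.] [272. 401.   1.] [678. 638. 588.]
red_spool_a 0.27 [313.3 164.8] 337 [507. 602.  23.] [461. 570.  -4.] [569. 628.  26.]
black_spool 0.57 [202.3 279.1] 302 [176. 441. 677.] [176. -70.  -0.] [524. 441. 677.]
1.2 [ 2.25441672e-01  9.74256666e-01  4.52599563e-07 -2.51031053e-05] 85.35963279417622
```

Run:
```python
import cv2,numpy as np
a=cv2.imread("pics/top0.png");cv2.imwrite("pics/topcrop.png",cv2.resize(a[120:300,100:480],None,fx=2.1,fy=2.1,interpolation=cv2.INTER_CUBIC))
```

```text
(no output)
```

View pics/topcrop.png

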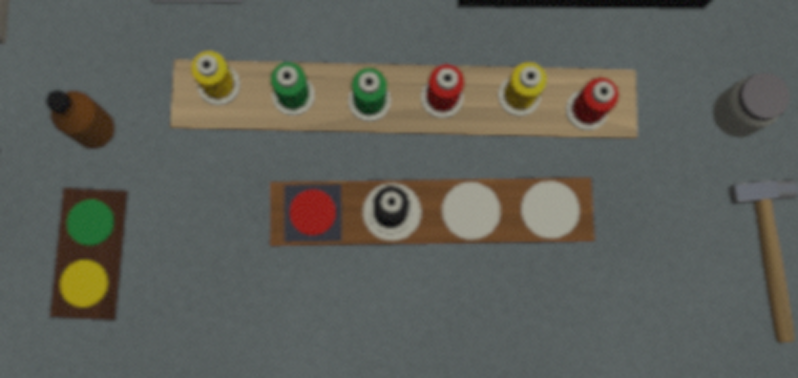

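View pics/side0.png

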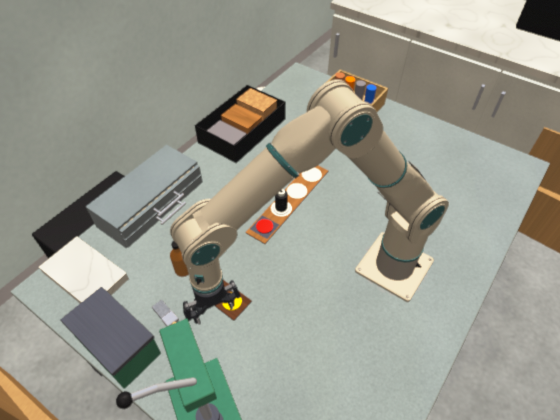

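The sample on the tray is red. The red spools stand near top-camera pixels (row 157, col 313) and (row 164, col 387). The free places are near (row 220, col 324) and (row 220, col 362). In the side view the arm hides the spools. Next I'll measure accurately by fitting known heights.

```bash
cat >> h.py <<'E'
def ray(cam,u,v,z):
    a=world(cam,np.float64(u),np.float64(v),np.float64(1000)); b=world(cam,np.float64(u),np.float64(v),np.float64(0))
    return b+(a-b)*(z-b[2])/(a[2]-b[2])
def measure(im,d):
    P=cloud("top",d); hsv=cv2.cvtColor(im,cv2.COLOR_RGB2HSV)
    m=((P[...,2]>88)&(P[...,2]<125)&(d>0)).astype(np.uint8)
    n,l,s,c=cv2.connectedComponentsWithStats(m)
    for i in range(1,n):
        if s[i,4]<60: continue
        Q=P[l==i]; (cx,cy),r=cv2.minEnclosingCircle(Q[:,:2].astype(np.float32))
        st=(l==i)&(hsv[...,1]<70)&(hsv[...,2]>110); vs,us=np.nonzero(st)
        print("spool",s[i,4],"rgb",np.median(im[l==i],0),"enc",np.round([cx,cy,r]),"stub",len(us),np.round(ray("top",us.mean(),vs.mean(),108)) if len(us) else None, "zmed",round(np.median(Q[:,2]),1))
    w=((hsv[...,1]<50)&(hsv[...,2]>140)&(P[...,2]<40)).astype(np.uint8)
    n,l,s,c=cv2.connectedComponentsWithStats(w)
    for i in range(1,n):
        if s[i,4]<100 : continue
        k=max(cv2.findContours((l==i).astype(np.uint8),cv2.RETR_EXTERNAL,cv2.CHAIN_APPROX_NONE)[0],key=cv2.contourArea)
        (u,v),ax,_=cv2.fitEllipse(cv2.convexHull(k)); print("white",s[i,4],np.round([u,v]),np.round(ax,1),np.round(ray("top",u,v,8),1), "z",np.round(np.median(P[l==i][:,2]),1))
E
python3 - <<'E'
from h import *
f=np.load("top0.npz"); measure(f["im"],f["d"])
for q in ([.70710678,.70710678,0,0],[-.70710678,.70710678,0,0]):
    for p in ([633,-49,57],[617,-254,57],[465,-88,57],[470,-198,57],[617,-254,200]): 
        r=manip.inverse_kinematics(p,q); print(None if r is None else np.round(r,2))
E
```

```text
spool 9181 rgb [79. 86. 90.] enc [893. 299. 218.] stub 0 None zmed 118.6
spool 1153 rgb [24. 24. 23.] enc [ 882. -253.  210.] stub 0 None zmed 97.4
spool 1867 rgb [116.  88.  61.] enc [ 879. -361.   89.] stub 0 None zmed 104.5
spool 383 rgb [110.  93.  66.] enc [ 580. -681.  133.] stub 0 None zmed 90.6
spool 227 rgb [84. 55. 39.] enc [ 665. -720.   23.] stub 0 None zmed 116.4
spool 571 rgb [32. 51. 39.] enc [551. 693. 120.] stub 0 None zmed 104.5
spool 221 rgb [148. 139.  56.] enc [648. 266.  24.] stub 49 [647. 267. 108.] zmed 94.8
spool 221 rgb [ 69. 109.  67.] enc [634. 161.  24.] stub 57 [634. 162. 108.] zmed 94.6
spool 218 rgb [139.   65.5  56. ] enc [632. -49.  24.] stub 50 [631. -48. 108.] zmed 95.0
spool 222 rgb [150.  142.5  57. ] enc [ 635. -158.   24.] stub 50 [ 635. -157.  108.] zmed 95.1
spool 229 rgb [ 68. 111.  67.] enc [627.  54.  25.] stub 61 [627.  55. 108.] zmed 94.6
spool 421 rgb [95. 92. 92.] enc [ 614. -468.   33.] stub 0 None zmed 99.7
spool 223 rgb [139.  72.  59.] enc [ 615. -253.   24.] stub 53 [ 615. -253.  108.] zmed 95.5
spool 192 rgb [87.5 54.5 22. ] enc 
[... 412 characters left out ...]
zmed 101.3
white 2129 [509.  47.] [59.1 69.3] [1021.5 -674.1    8. ] z -390.0
white 558 [324. 220.] [26.1 26.9] [471.1 -88.3   8. ] z 8.0
white 559 [362. 219.] [26.1 26.9] [ 473.2 -198.1    8. ] z 8.3
white 214 [286. 221.] [26.1 26.4] [468.2  21.8   8. ] z 9.2
[-0.11  0.85  0.25  1.7  -0.32  0.63  0.31]
[ 0.23  0.88  0.2   1.6  -0.25  0.69  0.55]
[ 0.05  0.7   0.12  2.15 -0.25  0.3   0.38]
[ 0.28  0.73  0.1   2.05 -0.18  0.37  0.52]
[ 0.11  0.73  0.43  1.51 -0.34  0.97  0.64]
[ 0.33  0.89 -0.51  1.68  0.6   0.73  2.66]
[-0.13  1.1   0.96  1.61 -1.03  1.01 -1.97]
[ 0.42  0.73 -0.43  2.14  0.75  0.42  2.53]
[ 0.7   0.78 -0.54  2.04  0.79  0.54  2.73]
[-0.19  0.97  1.14  1.52 -0.92  1.25 -2.05]
```

```bash
cat > job.py <<'E'
from h import *
import sys
Q=[.70710678,.70710678,0,0]; H=200; Z=57
def st(t):
    s=manip.read_state(); print(t,round(s["time_s"],1),np.round(s["tcp_pos"],1),"w",round(s["width"],1),"F",np.round(s["contact_force"],1),"pad",np.round(s["finger_force"],1))
def transfer(src,dst):
    manip.move_l([*src,H],velocity=200) if abs(manip.read_state()["tcp_pos"][2]-H)<5 else manip.goto([*src,H],Q)
    manip.move_l([*src,Z],velocity=100); st("at"); manip.set_gripper(0,40); manip.pause(.2); st("grip")
    manip.move_l([*src,H],velocity=100); st("lift")
    manip.move_l([*dst,H],velocity=120)
    manip.move_l([*dst,Z+12],velocity=80)
    print("stop",manip.move_l([*dst,Z-2],velocity=15,stop_force=4)); st("down")
    manip.set_gripper(85); manip.pause(.2)
    manip.move_l([*dst,H],velocity=100); st("done")
E
python3 - <<'E'
from job import *
manip.goto([632,-49,H],Q); st("above")
transfer((632,-49),(471.1,-88.3))
im,d=manip.read_camera("side"); cv2.imwrite("pics/side1.png",im[:,:,::-1])
E
```

```text
above 3.8 [632.2 -47.3 199.9] w 85.4 F [ 0.  -0.4 -0.1] pad 0.0
at 5.6 [632.5 -49.1  57.7] w 85.6 F [ 0.2 -0.6  0.8] pad 0.0
grip 6.2 [632.4 -49.   57.5] w 47.2 F [-0.4  0.6  5.5] pad 41.4
lift 7.8 [631.5 -48.9 199.2] w 47.1 F [-0.2  0.3 -1.6] pad 41.3
stop True
down 11.9 [471.  -88.3  57.4] w 47.0 F [-0.3  0.2  5.6] pad 41.9
done 14.1 [470.7 -88.2 199.5] w 85.1 F [ 0.3  0.6 -0.1] pad 0.0
```

View pics/side1.png

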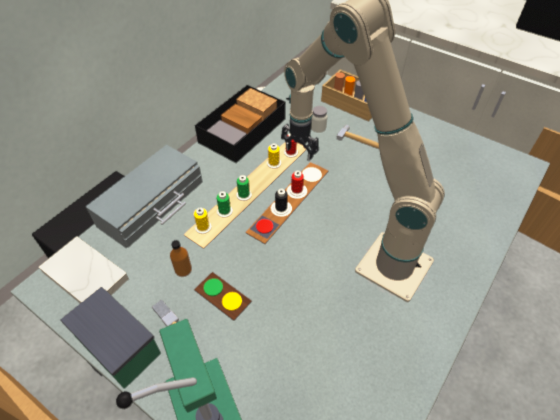

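The first red spool stands upright on the middle place, around (row 183, col 297). The free end place shows near (row 174, col 313), and the second red spool is under the gripper. On to the second one.

Run:
```python
from job import *
transfer((615,-253),(473.2,-198.1))
manip.goto([285,584,239],[.225441672,.974256666,0,0]); st("home")
im,d=manip.read_camera("top"); measure(im,d); cv2.imwrite("pics/top2.png",cv2.resize(im[120:300,100:480,::-1],None,fx=2.1,fy=2.1,interpolation=cv2.INTER_CUBIC))
```

```text
at 17.0 [ 615.5 -253.2   57.7] w 85.1 F [-0.4 -0.4  0.4] pad 0.0
grip 17.6 [ 615.3 -253.    57.5] w 47.2 F [0.7 0.7 4.8] pad 41.1
lift 19.2 [ 614.6 -252.8  199.2] w 47.2 F [-0.   0.1 -1.1] pad 41.2
stop True
down 23.2 [ 473.1 -198.    57.4] w 47.0 F [-0.7  0.2  5.3] pad 41.7
done 25.4 [ 472.8 -197.9  199.4] w 85.2 F [ 0.7 -0.4  0.9] pad 0.0
home 28.2 [286.4 583.1 239. ] w 84.9 F [-0.1 -0.3  0. ] pad 0.0
spool 9173 rgb [79. 86. 90.] enc [893. 297. 217.] stub 0 None zmed 118.5
spool 1172 rgb [23. 23. 23.] enc [ 880. -253.  210.] stub 0 None zmed 97.3
spool 1872 rgb [116.  88.  61.] enc [ 879. -361.   90.] stub 0 None zmed 104.5
spool 347 rgb [112.  94.  66.] enc [ 580. -680.  134.] stub 0 None zmed 90.3
spool 73 rgb [107.  91.  64.] enc [ 705. -705.   41.] stub 0 None zmed 90.7
spool 591 rgb [32. 51. 39.] enc [551. 689. 121.] stub 0 None zmed 104.8
spool 225 rgb [87. 56. 39.] enc [ 665. -718.   23.] stub 0 None zmed 116.7
spool 222 rgb [148. 139.  56.] enc [649. 267.  24.] stub 48 [647. 267. 108.] zmed 94.9
spool 221 rgb [ 67. 109.  67.] enc [634. 161.  24.] stub 56 [634. 162. 108.] zm
[... 443 characters left out ...]
 [ 554. -716.   21.] stub 0 None zmed 111.1
spool 127 rgb [18. 30. 53.] enc [ 499. -714.   21.] stub 0 None zmed 105.9
spool 239 rgb [140.  62.  56.] enc [471. -89.  24.] stub 57 [470. -87. 108.] zmed 95.1
spool 238 rgb [139.  57.  50.] enc [ 473. -199.   24.] stub 61 [ 473. -197.  108.] zmed 94.9
spool 240 rgb [69. 69. 64.] enc [467.  23.  24.] stub 60 [468.  23. 108.] zmed 94.8
spool 92 rgb [44. 43. 40.] enc [34. -0. 56.] stub 0 None zmed 102.7
white 2130 [509.  47.] [59.  69.4] [1021.7 -674.1    8. ] z -389.9
white 227 [324. 220.] [26.  26.9] [470.9 -88.1   8. ] z 8.7
white 223 [361. 220.] [25.  26.9] [ 472.1 -197.2    8. ] z 8.8
white 215 [286. 221.] [25.8 26.6] [467.8  21.6   8. ] z 8.5
```

View pics/top2.png

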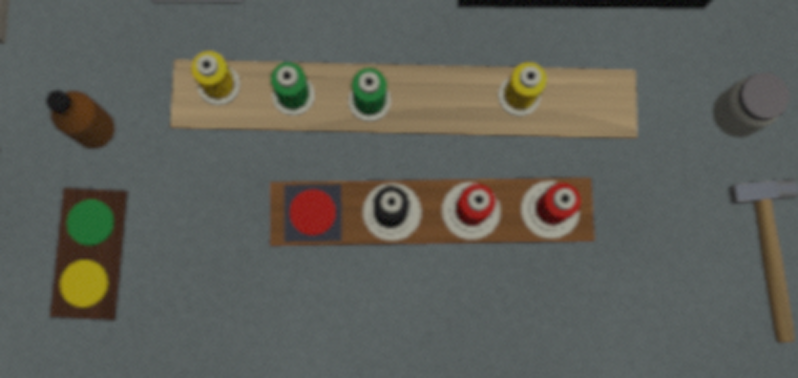

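Both red spools stand centred on their places, at crop pixels (row 210, col 472) and (row 209, col 551), to within about 1 mm. Nothing else has moved.

```bash
python3 -c "
from cell import manip
print(manip.close_job())"
```

```text
the job is handed in; nothing more can be done
None
```

The sample was red: both red spools now stand upright in the two free places, within about 1 mm of centre and in an even row with the black spool, nothing else moved, and the job is handed in (no verdict was returned).

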